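Turn a back-to-front scraper round in its bench holder and lock it

TASK

The frost scraper has been put away back to front: its orange handle is in the blue holder and the bare blade sticks out. Draw it right out, turn it round and slide it back in blade first, flat under the holder's lips, until it is fully home; then swing the yellow turnbutton shut across the channel behind the scraper's black guard so that it cannot slide out. Do not shift or tip the tip box, pen cup or spray bottle.

Things in the scene. Friction and masses are not known exactly. Their poses are not given: they have to be found in the camera images.
- scraper: Frost scraper, about 120 g, 195 mm long, flat underside. Origin: underside, mid width, at the rear of the black guard (x 0 to 12 mm, 24 wide, 30 high). x points to the blade tip, z up. Green blade x 12 to 80, 60 wide, 8 thick; white tip x 80 to 90, 52 wide, z 2 to 6. Orange handle x -105 to 0, 24 wide, 18 thick. Centre of mass near x = -15.
- scraper_tip (a point): Centre of the blade's leading edge: scraper x = 90 mm, 4 mm above the underside. At the start the scraper lies flat in the holder, reversed: x axis out of the mouth, handle in the channel with its end 8 to 22 mm short of the stop wall, all of the blade outside.
- scraper_handle (a point): Place to hold the handle: scraper x = -80 mm, mid width, 9 mm above the underside.
- holder: Blue holder fixed to the bench, 120 x 96 mm, 40 high. Origin: on the bench. x points inward along the slot; z up. Mouth at x = -65 mm, towards the robot's right (-y), within 0.35 rad; stop wall at x = +47. Slot floor z = 20; slot 66 wide (y +-33), 13 high. Two lips (z 33 to 40) above leave an open-topped channel 32 wide (y +-16) for handle and guard.
- slot_stop (a point): Foot of the stop wall at the slot's inner end: holder x = +47 mm, y = 0, on the slot floor (z 20 mm). Fully home, the scraper's tip rests on this wall, its origin is at holder x = -43 mm and its handle sticks out of the mouth over a tongue 30 mm wide that carries the slot floor on, from the mouth at x = -65 to x = -90 mm.
- turnbutton (a joint): Yellow turnbutton. 0 = shut: bar points to holder -y across the channel, at its stop. Opens clockwise seen from above, by swinging outward, to 2.6 at most; at angle q it points along holder (-sin q, -cos q). Stays where left, about 1 N at the tab moves it. Starts at 1.7 to 2.4. Shut, it passes 4 mm behind the guard of a scraper that is home; otherwise the guard blocks it.
- pivot (a point): Turnbutton's vertical pivot at holder x = -53, y = +26 mm, at the bar's underside, z 42 mm above the bench. The bar is 12 mm wide, 8 mm thick and reaches 38 mm from the pivot (6 mm behind it).
- tab (a point): Top centre of the turnbutton's upright round tab: 14 mm diameter, 30 mm from the pivot along the bar, standing from the bar (z 50 mm) to z 74 mm above the bench.
- tip_box: Bystander: box of pipette tips, 85 x 120 x 62 mm high, clear with blue top; origin under its centre.
- pen_cup: Bystander: white cup, 80 mm across, 95 mm high, pens to about 135 mm; origin under its centre.
- spray_bottle: Bystander: lime spray bottle, 74 mm across, 200 mm high; origin under its centre. One of cup and bottle stands right of the work, the other left; the bench around x 0.4 to 0.65, y -0.25 to -0.05 m is clear for laying the scraper down.
There are look-alikes about, which are no part of the job. There is more than one size of the scraper; the job needs the middle-sized. Leave any red look-alike of the holder alone.

How it is judged:
By the outcome, as a careful person would: the job done as asked, in the order asked, and still so for the second after the job is handed in, with the robot touching nothing.
It also fails if it takes over 72 s, if anything falls off the work surface, if the arm or the gripper's body presses on something with over 40 N, if the wrist force passes 120 N, or if a joint passes its speed limit or range.

ROBOT

A 7-joint arm with a two-finger parallel gripper is mounted at the origin on the work surface. World frame = base frame: x ahead of the robot, y to its left, z up, the work surface at z = 0. Lengths are in m, angles in rad, forces in N, time in s.
With the tool pointing down it reaches from about 0.425 to 0.875 m from the base axis. Payload 4.7 kg.
Tool frame: the origin (TCP) lies at the very end of the fingers, on their centre line; the grasp point (between the pads) lies 19 mm behind it (r.tcp_to_grasp is the z of the grasp point in the tool frame, in m); z points along the fingers, y is the line along which they close (so a half turn about z gives the same grasp; the last joint's range is limited). The gripper opens to 87 mm and grips with 3 to 60 N. Pads are 19 mm wide; open, the fingers measure 117 mm over their backs; the gripper's body (75 mm by 190 mm) begins 51 mm behind the grasp point.
Start: joints at [-1.329, 0.321, -0.07, 1.45, 0.023, 1.371, -0.057], TCP at [0.147, 0.633, 0.223] pointing down, gripper open.
Joint ranges: [-2.86, 2.86], [-0.3, 2.09], [-1.38, 1.24], [0.06, 2.45], [-1.56, 4.7], [0.09, 2.05], [-2.69, 2.69]. Speed limits (rad/s): [2.57, 2.57, 3.14, 3.14, 3.14, 3.14, 3.14].

INTERFACE

Orientations are given as a unit quaternion [w, x, y, z].
In Python, from rig import r, camera, camera_model, hand_in gives the robot as it stands. The module is installed in compiled form; this text tells all that it offers.
- The arm moves only by the tool send_rows, never from a script. Its argument "motion" is one flat list of numbers, 7 for each row, row after row: the shift along the tool's x, y, z in cm, then the turn, a rotation vector about the tool's x, y, z in degrees, then the finger opening in cm, from 0 to 8.7. A call has 1 to 12 rows; each row is the pose to reach, as a shift and turn from the pose commanded when the call began, along the tool's axes at that moment; what a row does not reach only later rows make up. A row lasts 1/10 s, in which the tool goes at most 50 mm and 8.59 degrees, less where a joint would pass 70% of its speed; a pose out of reach is approached as far as the arm can. A call with a gripper value outside its range is refused whole. The fingers move at their own pace and stop on an object; the grip force is fixed at half the most. Time passes only in rows, so rows that repeat a pose let the fingers close. It gives the time, the measured TCP pose, the force, the opening and the grip force at its end, in the units of the state.
- r.get_state(): the state, without advancing time (a new reading comes with each control period).
- camera(name): name is "side" or "top"; returns (picture, depth): 384x512x3 uint8, red, green, blue; 384x512 float32, m along the optical axis (not along the pixel's ray), 0 where there is no reading.
- camera_model(name): a dict with "intrinsics" (3x3 intrinsics, pixels), "k1" (the pictures are not rectified: a ray, as slopes to the right and down, at radius r is drawn at 1 + k1 r^2 times it, then the intrinsics apply), "world_from_camera" (4x4, takes a point from camera to world coordinates). Camera axes: x right, y down, z forward; pixel columns grow to the right and rows downward; lengths in m; the calibration is good to about 2 mm. A picture is of the moment at which its call begins. camera_model takes no time and is no camera call.
- hand_in(): hands the job in; it is judged then, once.
The state is a dict: "clock": time; "joints": joint angles; "qvel": joint speeds; "effort": joint torques, N m; "tcp_pos": TCP position; "eef_rot": TCP orientation; "force": force on the tool from outside, world axes, zero at the start; "torque": the same for the moment, N m; "opening": finger opening in m; "gripper_force": force on a finger pad.
Only numpy, scipy, OpenCV 4.12 (cv2) and the standard library are available. Lean on these libraries where they do the work, as an engineer would, in place of code of your own. Each camera call takes 0.05 s, during which the arm holds its last target. There are 200 camera calls.

## Working session

There is one attempt and no reset: what is moved stays moved. The work goes in short steps, Python scripts to look and compute and a tool call to move; the robot and the scene stay as the last step left them, time stands still between calls to the robot, and variables do not carry over. Pictures are saved under pics/ and viewed, at most 13 in all, crops included, and the job is handed in when it is done.

Besides the shell and the picture viewer there is one more tool, called after "Call:" as name(argument=value, ...) on one line, values as JSON. send_rows: Moves the arm, as the interface text tells. Its arguments: {"type":"object","properties":{"motion":{"type":"array","items":{"type":"number"}}},"required":["motion"]}

```bash
mkdir -p pics
cat > h.py <<'E'
import numpy as np, cv2
from rig import r,camera,camera_model,hand_in
from scipy.spatial.transform import Rotation as R
def cloud(name):
    im,d=camera(name); m=camera_model(name)
    K=np.array(m["intrinsics"]);T=np.array(m["world_from_camera"])
    v,u=np.mgrid[0:384,0:512].astype(float)
    p=cv2.undistortPoints(np.stack([u.ravel(),v.ravel()],1)[:,None],K,np.array([m["k1"],0,0,0.]))[:,0].reshape(384,512,2)
    P=np.dstack([p*d[...,None],d])@T[:3,:3].T+T[:3,3]
    P[d==0]=np.nan
    return im,P
def tool(): 
    s=r.get_state(); q=s["eef_rot"]; return np.array(s["tcp_pos"]),R.from_quat([q[1],q[2],q[3],q[0]])
E
python3 - <<'E'
from h import *
for n in("top","side"):
    im,P=cloud(n); np.savez(f"/tmp/{n}.npz",im=im,P=P)
    cv2.imwrite(f"pics/{n}1.png",cv2.resize(im[...,::-1],None,fx=1.5,fy=1.5))
s=r.get_state();print(s["clock"],s["tcp_pos"],s["eef_rot"],s["opening"]); print(tool()[1].as_matrix().round(3), r.tcp_to_grasp)
E
```

```text
0.1 [0.14675445 0.63270462 0.22157059] [-2.03604743e-05  1.13626819e-01  9.93523118e-01 -8.71289601e-04] 0.08678468052423327
[[-0.974  0.226 -0.   ]
 [ 0.226  0.974 -0.002]
 [-0.    -0.002 -1.   ]] -0.0187
```

View pics/top1.png

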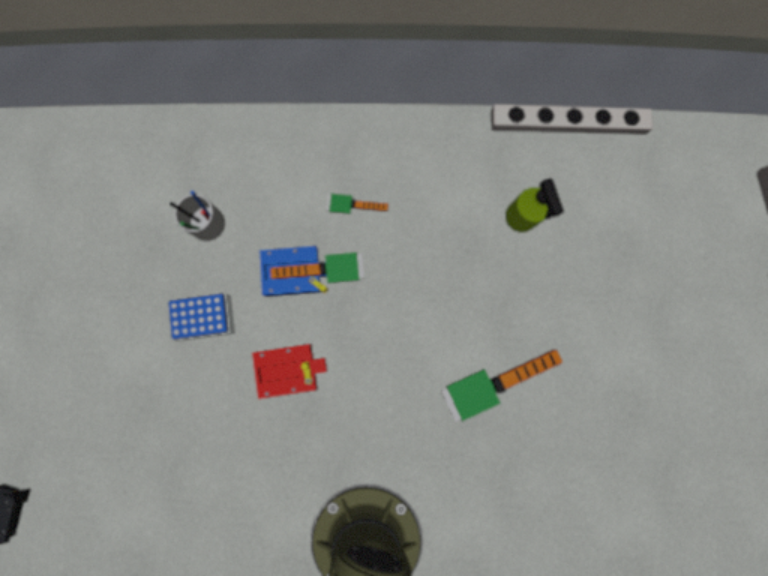

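View pics/side1.png

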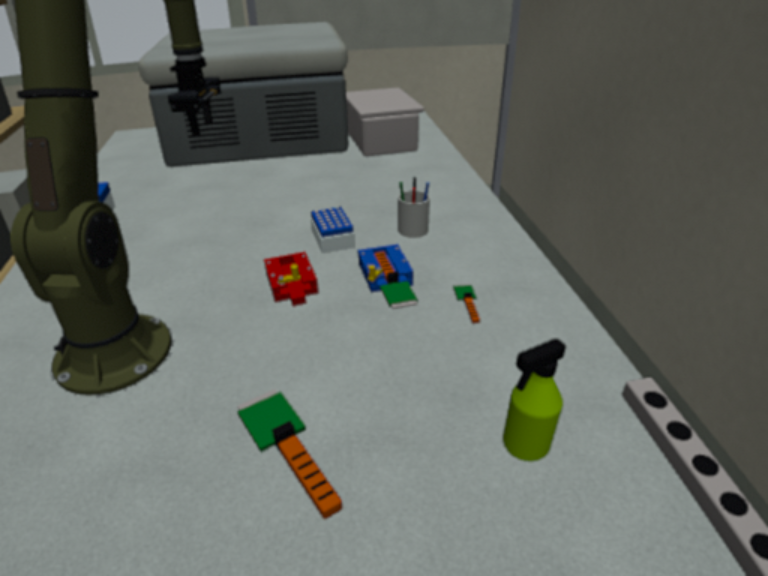

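Top view, in viewed pixels (1.5x): there are three scrapers. The small one is at (358,204), the middle one in the blue holder at (315,270), and the large one at (500,385). The one in the blue holder fits, being mid-sized and reversed. The red holder at (285,370) is a look-alike. The tip box is at (200,317), the cup at (197,212) and the bottle at (530,208). Next I'll measure these and make an enlarged crop.

Run:
```python
from h import *
z=np.load("/tmp/top.npz");im,P=z["im"],z["P"]
hsv=cv2.cvtColor(im,cv2.COLOR_RGB2HSV)
H,S,V=[hsv[...,i].astype(int) for i in range(3)]
v,u=np.mgrid[0:384,0:512]
box=(u>165)&(u<250)&(v>155)&(v<205)
def rep(n,m):
    p=P[m];p=p[~np.isnan(p).any(1)]
    rc=cv2.minAreaRect(p[:,:2].astype(np.float32)*1000)
    print(n,len(p),"med",np.median(p,0).round(4),"rect",np.round(rc[0],1),np.round(rc[1],1),round(rc[2],1),"zpct",np.percentile(p[:,2],[5,50,95]).round(3)); return p
sat=S>110
rep("blue",box&sat&(H>100)&(H<130)&(P[...,2]>.03))
rep("orange",box&sat&(H<18))
rep("green",box&sat&(H>45)&(H<80))
rep("yellow",box&sat&(H>22)&(H<35))
rep("black",box&(V<45))
rep("tipbox",(u>105)&(u<160)&(v>190)&(v<230)&(P[...,2]>.04))
rep("cup",(u>105)&(u<150)&(v>120)&(v<165)&(P[...,2]>.03))
rep("bottle",(u>330)&(u<380)&(v>115)&(v<160)&(P[...,2]>.03))
c=im[150:210,165:255,::-1];cv2.imwrite("pics/crop.png",cv2.resize(c,None,fx=8,fy=8,interpolation=cv2.INTER_CUBIC))
```

```text
blue 710 med [0.5591 0.1726 0.0398] rect [557.7 159.9] [ 94.6 132.2] 5.5 zpct [0.036 0.04  0.043]
orange 214 med [0.5573 0.1529 0.0375] rect [557.2 152.3] [ 21.3 103.2] 5.0 zpct [0.034 0.038 0.042]
green 353 med [0.5663 0.0591 0.0277] rect [566.3  59.6] [56.8 66.1] 5.9 zpct [0.025 0.028 0.032]
yellow 31 med [0.5196 0.0978 0.0601] rect [523.5 100.4] [29.7  9. ] 50.2 zpct [0.046 0.06  0.076]
black 9 med [0.5621 0.0951 0.0493] rect [561.4  95.6] [16.6  3.7] 11.9 zpct [0.046 0.049 0.053]
tipbox 1037 med [0.4572 0.3459 0.0597] rect [458.6 349.1] [ 84.6 119.8] 8.7 zpct [0.045 0.06  0.063]
cup 566 med [0.6667 0.3535 0.0773] rect [665.6 356.6] [77.4 77. ] 54.6 zpct [0.035 0.077 0.127]
bottle 807 med [ 0.6725 -0.323   0.1291] rect [ 678.8 -323.3] [83.5 50.4] 11.0 zpct [0.045 0.129 0.2  ]
```

View pics/crop.png

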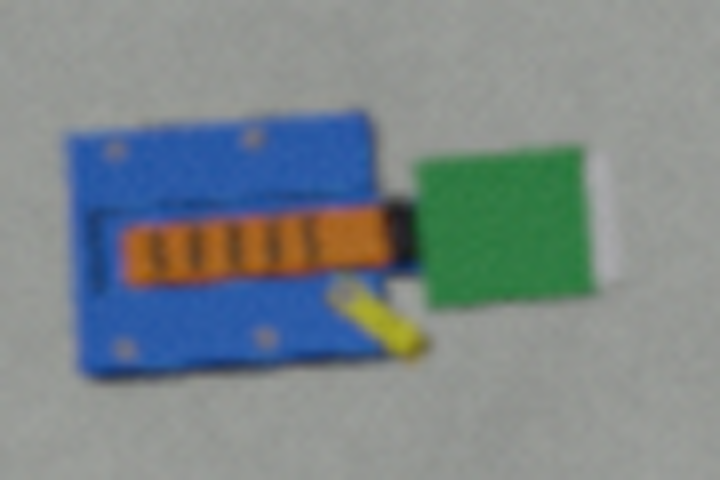

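The enlarged crop confirms the choice. The mid-size scraper sits in the blue holder, reversed, with its green blade out to the right at (505,228) and its handle at (260,245). The yellow bar points outward from (345,290) to (410,345). I'll travel to above the blade now.

Call:
send_rows(motion=[-4, -3.5, 0, 0, 0, 6, 8.7, -8, -7, 0, 0, 0, 12, 8.7, -12, -10.5, 0, 0, 0, 18, 8.7, -16, -14, 0, 0, 0, 24, 8.7, -20, -17.5, 0, 0, 0, 30, 8.7, -24, -21, 0, 0, 0, 36, 8.7, -28, -24.5, 0, 0, 0, 42, 8.7, -32, -28, 0, 0, 0, 48, 8.7, -36, -31.5, 0, 0, 0, 54, 8.7, -40, -35, 0, 0, 0, 60, 8.7, -44, -38.5, 0, 0, 0, 65, 8.7, -48, -42, 0, 0, 0, 71.3, 8.7])

```text
clock: 1.3
tcp_pos: [0.4981, 0.1445, 0.2225]
eef_rot: [-0.0, 0.673, 0.74, 0.0]
force: [1.0, 0.7, -0.4]
opening: 0.087
gripper_force: 0.0
```

```bash
cat >> h.py <<'E'
def go(x,y,z,yaw):
    "shift cm / turn deg to TCP x,y,z with tool y axis at world angle yaw deg, tool down"
    p,q=tool(); c,s=np.cos(np.radians(yaw)),np.sin(np.radians(yaw))
    ty=np.array([c,s,0]);tz=np.array([0,0,-1.]);M=np.stack([np.cross(ty,tz),ty,tz],1)
    print("pos",p.round(4),"shift",(q.inv().apply(np.array([x,y,z])-p)*100).round(2),"turn",np.degrees((q.inv()*R.from_matrix(M)).as_rotvec()).round(1), "yaw now",np.degrees(np.arctan2(*q.as_matrix()[[1,0],1])).round(2))
E
python3 - <<'E'
from h import *
go(.567,.055,.10,5.6); print(r.get_state()["clock"])
z=np.load("/tmp/top.npz");im,P=z["im"],z["P"]
hsv=cv2.cvtColor(im,cv2.COLOR_RGB2HSV);H,S,V=[hsv[...,i].astype(int) for i in range(3)]
v,u=np.mgrid[0:384,0:512];box=(u>165)&(u<250)&(v>155)&(v<205)
a=np.radians(5.6);ex=np.array([-np.sin(a),np.cos(a)]);ey=np.array([-np.cos(a),-np.sin(a)])
def ext(n,m):
    p=P[m];p=p[~np.isnan(p).any(1)][:,:2]*1000
    print(n,"along",np.percentile(p@ex,[0,2,50,98,100]).round(1),"across",np.percentile(p@ey,[0,2,50,98,100]).round(1))
sat=S>110
bl=box&sat&(H>100)&(H<130)
ext("blue",bl&(P[...,2]>.037)); ext("bluelow",bl&(P[...,2]<.03)&(P[...,2]>.014))
ext("orange",box&sat&(H<18));ext("green",box&sat&(H>45)&(H<80));ext("yel",box&sat&(H>22)&(H<35))
# edge angle of blue lips
p=P[bl&(P[...,2]>.03)&(P[...,2]<.045)][:,:2]*1000
for d in range(2,10): 
    aa=np.radians(d);e=np.array([-np.cos(aa),-np.sin(aa)]);f=np.array([-np.sin(aa),np.cos(aa)]);print(d,np.ptp(np.percentile(p@e,[1,99])).round(1),np.ptp(np.percentile(p@f,[1,99])).round(1))
E
```

```text
pos [0.4981 0.1445 0.2225] shift [-9.57  6.01 12.24] turn [ 0.  -0.  -0.2] yaw now 5.43
1.3
blue along [ 38.7  55.4 116.7 168.9 170.8] across [-618.1 -616.9 -576.1 -525.1 -523.7]
bluelow along [ 40.6  46.3 116.3 162.1 162.4] across [-608.8 -602.2 -587.  -523.7 -523.2]
orange along [ 45.5  46.9  97.3 147.5 148.8] across [-580.2 -579.  -568.8 -559.2 -558.2]
green along [-29.1 -27.3   3.1  35.   37.1] across [-597.9 -596.  -569.2 -542.5 -541.2]
yel along [36.7 37.1 46.8 61.  61.1] across [-542.8 -541.2 -526.7 -518.7 -518.3]
2 94.2 114.1
3 93.4 114.5
4 93.0 114.9
5 93.0 114.9
6 93.1 115.2
7 93.8 115.9
8 95.4 116.6
9 96.7 117.2
```

Call:
send_rows(motion=[-3, 2, 2, 0, 0, 0, 8.7, -6, 4, 5, 0, 0, 0, 8.7, -9.9, 6, 8, 0, 0, 0, 8.7, -9.9, 6, 11, 0, 0, 0, 8.7, -9.9, 6, 14, 0, 0, 0, 8.7, -9.9, 6, 17, 0, 0, 0, 8.7, -9.9, 6, 19, 0, 0, 0, 8.7, -9.9, 6, 20, 0, 0, 0, 8.7, -9.9, 6, 21, 0, 0, 0, 8.7, -9.9, 6, 21.2, 0, 0, 0, 8.7, -9.9, 6, 21.2, 0, 0, 0, 8.7, -9.9, 6, 21.2, 0, 0, 0, 6.5])

```text
clock: 2.5
tcp_pos: [0.5678, 0.0539, 0.0116]
eef_rot: [0.0, 0.671, 0.741, 0.001]
force: [-0.3, -0.6, 0.7]
opening: 0.084
gripper_force: 0.0
```

Run:
```python
from h import *
for n in("top","side"):
    im,P=cloud(n); np.savez(f"/tmp/{n}2.npz",im=im,P=P)
    c=im[140:215,160:260] if n=="top" else im[150:220,220:310]
    cv2.imwrite(f"/tmp/{n}2.png",cv2.resize(c[...,::-1],(500,400) if n=="top" else (500,400),interpolation=cv2.INTER_CUBIC))
a=cv2.imread("/tmp/top2.png")
b=cv2.imread("/tmp/side2.png")
cv2.imwrite("pics/g2.png",cv2.resize(np.hstack([a,b]),(800,320)))
go(.567,.052,.01,5.6)
```

```text
pos [0.5677 0.0539 0.0115] shift [-0.19 -0.09  0.15] turn [ 0.1 -0.   0.1] yaw now 5.65
```

View pics/g2.png

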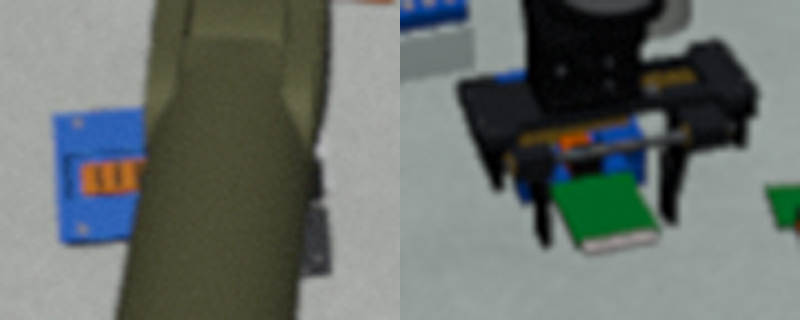

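In the side view (right half), the fingers straddle the green blade at (545,215) and (670,200), with the blade between them. Closing.

Call:
send_rows(motion=[0, 0, 0.2, 0, 0, 0, 5, 0, 0, 0.2, 0, 0, 0, 5, 0, 0, 0.2, 0, 0, 0, 5, 0, 0, 0.2, 0, 0, 0, 5, 0, 0, 0.2, 0, 0, 0, 5, 0, 0, 0.2, 0, 0, 0, 5])

```text
clock: 3.2
tcp_pos: [0.567, 0.0538, 0.0086]
eef_rot: [-0.0, 0.671, 0.741, 0.0]
force: [0.1, 0.8, 0.7]
opening: 0.0594
gripper_force: 30.0
```

Call:
send_rows(motion=[-0.5, 0, 0, 0, 0, 0, 5, -1.5, 0, 0, 0, 0, 0, 5, -3, 0, 0, 0, 0, 0, 5, -4.5, 0, 0, 0, 0, 0, 5, -6, 0, 0, 0, 0, 0, 5, -7.5, 0, 0, 0, 0, 0, 5, -9, 0, 0, 0, 0, 0, 5, -10.5, 0, 0, 0, 0, 0, 5, -12, 0, 0, 0, 0, 0, 5, -13.5, 0, 0, 0, 0, 0, 5, -15, 0, 0, 0, 0, 0, 5, -17, 0, 0, 0, 0, 0, 5])

```text
clock: 4.4
tcp_pos: [0.5837, -0.1159, 0.0084]
eef_rot: [-0.0, 0.671, 0.742, 0.0]
force: [0.1, 0.5, -1.0]
opening: 0.0595
gripper_force: 30.0
```

Run:
```python
from h import *
for n in("top","side"):
    im,P=cloud(n); np.savez(f"/tmp/{n}3.npz",im=im,P=P)
    c=im[140:215,160:285] if n=="top" else im[150:260,210:370]
    cv2.imwrite(f"/tmp/{n}3.png",cv2.resize(c[...,::-1],(400,275),interpolation=cv2.INTER_CUBIC))
cv2.imwrite("pics/g3.png",np.hstack([cv2.imread("/tmp/top3.png"),cv2.imread("/tmp/side3.png")]))
im,P=np.load("/tmp/side3.npz")["im"],np.load("/tmp/side3.npz")["P"]
hsv=cv2.cvtColor(im,cv2.COLOR_RGB2HSV);H,S,V=[hsv[...,i].astype(int) for i in range(3)]
for n,lo,hi in(("orange",0,18),("green",45,80)):
    m=(S>110)&(H>=lo)&(H<hi)&(P[...,0]>.5)&(P[...,0]<.63)&(P[...,1]>-.25)&(P[...,1]<.2)&(P[...,2]>.005)
    p=P[m]; print(n,len(p),p.min(0).round(3),p.max(0).round(3),np.median(p,0).round(3))
go(.567,.052,.01,5.6)
```

```text
orange 8 [ 0.532 -0.161  0.047] [ 0.587 -0.085  0.174] [ 0.541 -0.123  0.138]
green 359 [ 0.503 -0.164  0.018] [ 0.62  -0.083  0.359] [ 0.584 -0.125  0.027]
pos [ 0.5834 -0.1199  0.0088] shift [17.27 -0.02 -0.17] turn [ 0.   0.2 -0.2] yaw now 5.39
```

View pics/g3.png

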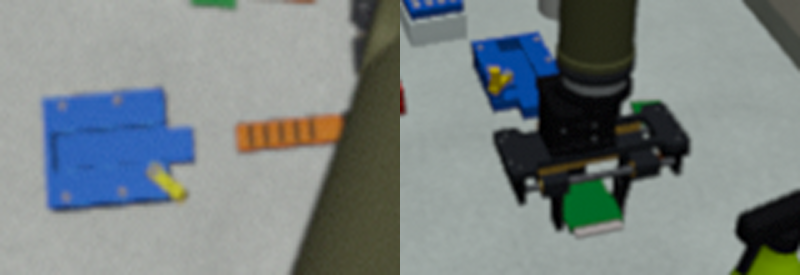

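The scraper is clear: the left panel shows the handle end at (237,138), away from the empty holder's tongue at (193,145). Lifting, turning 90° clockwise and moving nearer the base.

Call:
send_rows(motion=[0, 0, -2, 0, 0, 0, 5, 0, 0, -5, 0, 0, 0, 5, 0, 0, -6, 0, 0, 8, 5, 0.1, -1, -6, 0, 0, 16, 5, 0.2, -2, -6, 0, 0, 24, 5, 0.4, -4, -6, 0, 0, 32, 5, 0.6, -6, -6, 0, 0, 40, 5, 0.8, -8, -6, 0, 0, 48, 5, 1, -10, -6, 0, 0, 56, 5, 1, -11, -6, 0, 0, 64, 5, 1, -11.3, -6, 0, 0, 72, 5, 1, -11.3, -6, 0, 0, 80, 5])

```text
clock: 5.7
tcp_pos: [0.4696, -0.1156, 0.0685]
eef_rot: [-0.001, 0.991, 0.134, 0.0]
force: [0.1, 0.0, -0.0]
opening: 0.0597
gripper_force: 30.0
```

Run:
```python
from h import *
go(.47,-.12,.003,-84.6)
z=np.load("/tmp/top3.npz");im,P=z["im"],z["P"]
hsv=cv2.cvtColor(im,cv2.COLOR_RGB2HSV);H,S,V=[hsv[...,i].astype(int) for i in range(3)]
v,u=np.mgrid[0:384,0:512];box=(u>165)&(u<225)&(v>155)&(v<205)
bl=box&(S>110)&(H>95)&(H<130)
for nm,m in(("top",bl&(P[...,2]>.034)&(P[...,2]<.046)),("floor",bl&(P[...,2]<.027)&(P[...,2]>.012))):
    p=P[m];p=p[:,:2]*1000
    for d in(4,5,6):
        a=np.radians(d);ex=np.array([-np.sin(a),np.cos(a)]);ey=np.array([-np.cos(a),-np.sin(a)])
        A,B=p@ex,p@ey
        print(nm,d,len(p),"along",np.percentile(A,[0,1,3,97,99,100]).round(1),"across",np.percentile(B,[0,1,3,97,99,100]).round(1))
# edge fits deg: outer sides of the top, and tongue/channel
p=P[bl&(P[...,2]>.034)&(P[...,2]<.046)][:,:2]*1000
for sgn in(1,-1):
    pts=[]
    for y0 in range(120,216,4):
        q=p[abs(p[:,1]-y0)<3]
        if len(q)>3: pts.append((y0,(sgn*q[:,0]).max()*sgn))
    k=np.polyfit(*np.array(pts).T,1);print("edge",sgn,"deg",-np.degrees(np.arctan(k[0])).round(2),"x at y=160",np.polyval(k,160).round(1))
q=P[bl&(P[...,2]<.027)&(P[...,2]>.012)];
for y0 in range(75,215,8):
    w=q[abs(q[:,1]*1000-y0)<4]
    if len(w)>3: print(y0,len(w),(w[:,0].min()*1000).round(1),(w[:,0].max()*1000).round(1),end=" | ")
```

```text
pos [ 0.4696 -0.1156  0.0685] shift [-0.08  0.45  6.55] turn [-0.1 -0.  10. ] yaw now -74.64
top 4 704 along [ 70.   71.3  74.4 184.  185.6 186.8] across [-615.7 -613.9 -613.  -522.2 -520.9 -519.9]
top 5 704 along [ 59.3  60.9  64.1 174.2 175.5 177. ] across [-617.  -616.1 -614.8 -524.4 -523.2 -522.8]
top 6 704 along [ 48.6  50.9  54.  164.  165.5 167.2] across [-619.4 -618.1 -616.5 -526.4 -525.3 -524.2]
floor 4 426 along [ 45.1  45.8  48.8 174.2 177.7 179.3] across [-606.4 -592.  -587.2 -556.  -521.1 -520.4]
floor 5 426 along [ 34.9  35.9  38.9 164.4 167.8 169.1] across [-607.5 -593.1 -589.1 -557.  -523.2 -523. ]
floor 6 426 along [ 24.8  25.9  28.9 154.6 158.  158.9] across [-608.4 -594.1 -591.2 -557.7 -524.8 -524.3]
edge 1 deg 5.77 x at y=160 603.8
edge -1 deg 5.01 x at y=160 511.8
83 9 552.1 577.5 | 91 24 551.2 578.2 | 99 20 551.4 577.4 | 107 28 515.7 577.2 | 115 31 515.2 600.0 | 123 28 551.0 580.4 | 131 22 550.6 580.2 | 139 25 547.8 577.3 | 147 25 511.9 577.3 | 155 27 511.7 576.9 | 163 25 511.6 577.0 | 171 28 547.4 576.7 | 179 20 547.2 573.4 | 187 26 508.8 573.4 | 195 26 508.1 573.5 | 203 25 543.3 573.2 | 211 25 543.7 573.3 |
```

Call:
send_rows(motion=[0, 0.3, 1.5, 0, 0, 5, 5, 0, 0.4, 3, 0, 0, 10, 5, 0, 0.4, 4.5, 0, 0, 10, 5, 0, 0.4, 5.5, 0, 0, 10, 5, 0, 0.4, 6.2, 0, 0, 10, 5, 0, 0.4, 6.5, 0, 0, 10, 5, 0, 0.4, 6.5, 0, 0, 10, 5, 0, 0.4, 6.5, 0, 0, 10, 7.2, 0, 0.4, 6.5, 0, 0, 10, 7.2, 0, 0.4, 6.5, 0, 0, 10, 8.4, 0, 0.4, 6.5, 0, 0, 10, 8.4])

```text
clock: 6.8
tcp_pos: [0.4716, -0.1204, 0.0039]
eef_rot: [-0.0, 0.999, 0.049, 0.0]
force: [0.0, -0.3, 0.3]
opening: 0.0802
gripper_force: 0.0
```

Run:
```python
from h import *
go(.6,-.12,.15,90)
```

```text
pos [ 0.4716 -0.1204  0.0039] shift [ 12.79   1.22 -14.6 ] turn [ 1.000e-01 -0.000e+00 -1.743e+02] yaw now -84.35
```

Call:
send_rows(motion=[0, 0, -2, 0, 0, 0, 8.7, 0, 0, -5, 0, 0, 0, 8.7, 0, 0, -9, 0, 0, 0, 8.7, 0, 0, -13, 0, 0, -8, 8.7, 1, -3, -16, 0, 0, -16, 8.7, 3, -6, -18, 0, 0, -24, 8.7, 6, -9, -20, 0, 0, -32, 8.7, 9, -12, -20, 0, 0, -40, 8.7, 12, -15, -20, 0, 0, -48, 8.7, 15, -18, -20, 0, 0, -56, 8.7, 15, -21, -20, 0, 0, -64, 8.7, 15, -21, -20, 0, 0, -72, 8.7])

```text
clock: 8.0
tcp_pos: [0.5996, 0.11, 0.2023]
eef_rot: [-0.001, 0.775, 0.632, -0.0]
force: [-0.4, 0.7, -0.5]
opening: 0.0864
gripper_force: 0.0
```

Run:
```python
from h import *
for n in("top","side"):
    im,P=cloud(n)
    np.savez(f"/tmp/{n}4.npz",im=im,P=P)
    hsv=cv2.cvtColor(im,cv2.COLOR_RGB2HSV);H,S,V=[hsv[...,i].astype(int) for i in range(3)]
    C={}
    for k,lo,hi in(("orange",0,18),("green",45,80)):
        m=(S>110)&(H>=lo)&(H<hi)&(P[...,0]>.36)&(P[...,0]<.68)&(P[...,1]>-.2)&(P[...,1]<-.04)&(P[...,2]<.1)&(P[...,2]>-.02)
        p=P[m];rc=cv2.minAreaRect(p[:,:2].astype(np.float32)*1000)
        print(n,k,len(p),np.round(rc[0],1),np.round(rc[1],1),round(rc[2],1),np.percentile(p[:,2],[5,50,95]).round(3));C[k]=np.array(rc[0])
    d=C["green"]-C["orange"];print("dir",np.degrees(np.arctan2(d[1],d[0])).round(2),np.hypot(*d).round(1))
go(.6,-.12,.15,95.6)
im=np.load("/tmp/top4.npz")["im"];cv2.imwrite("pics/t4.png",cv2.resize(im[130:290,150:350,::-1],None,fx=3.5,fy=3.5,interpolation=cv2.INTER_CUBIC))
```

```text
top orange 219 [ 570.8 -110.5] [103.2  22.8] 6.7 [0.014 0.018 0.022]
top green 344 [ 476.8 -120.5] [65.7 54.8] 6.0 [0.004 0.008 0.011]
dir -173.93 94.5
side orange 317 [ 569.7 -113.1] [106.7  26. ] 6.1 [0.006 0.016 0.019]
side green 397 [ 477.5 -121.2] [69.2 61.3] 4.8 [0.005 0.007 0.009]
dir -174.94 92.5
pos [0.5998 0.1044 0.2031] shift [-21.92   4.77   5.32] turn [-1.000e-01 -0.000e+00 -1.078e+02] yaw now -12.2
```

View pics/t4.png

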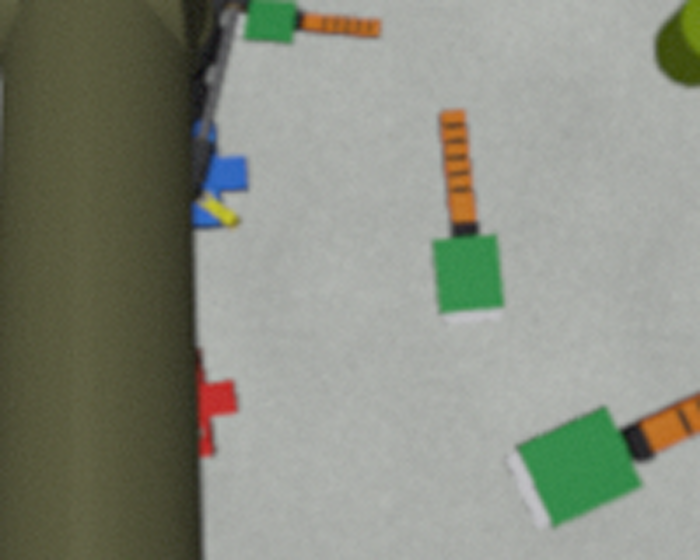

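The picture shows the scraper lying flat, handle up-right at (455,160) and blade at (468,275). It lies at about -174°, and its heights of 18 and 8 mm are as they should be. Going to grasp the handle.

Call:
send_rows(motion=[-2, 0.5, 0, 0, 0, -8.5, 8.7, -4, 1, 0, 0, 0, -17, 8.7, -6, 1.5, 0, 0, 0, -25.5, 8.7, -8, 2, 0, 0, 0, -34, 8.7, -10, 2.5, 2, 0, 0, -42.5, 8.7, -12, 3, 4, 0, 0, -51, 8.7, -14, 3.5, 6, 0, 0, -59.5, 8.7, -16, 3.6, 8, 0, 0, -68, 8.7, -18, 3.6, 10, 0, 0, -76.5, 8.7, -20, 3.6, 11, 0, 0, -85, 8.7, -21.1, 3.6, 12, 0, 0, -93.5, 6, -21.1, 3.6, 12, 0, 0, -102, 6])

```text
clock: 9.3
tcp_pos: [0.5877, -0.1147, 0.0824]
eef_rot: [-0.001, 0.005, 1.0, -0.001]
force: [-1.3, 0.8, -0.1]
opening: 0.078
gripper_force: 0.0
```

Run:
```python
from h import *
go(.59,-.109,.003,95.8)
```

```text
pos [ 0.5877 -0.1147  0.0824] shift [-0.25  0.59  7.93] turn [-0.1 -0.2 -6.4] yaw now 89.44
```

Call:
send_rows(motion=[-0.2, 0.6, 2, 0, 0, -6.4, 5.5, -0.2, 0.6, 4, 0, 0, -6.4, 5.5, -0.2, 0.6, 6, 0, 0, -6.4, 5.5, -0.2, 0.6, 7, 0, 0, -6.4, 5.5, -0.2, 0.6, 7.8, 0, 0, -6.4, 5.5, -0.2, 0.6, 7.9, 0, 0, -6.4, 5.5, -0.2, 0.6, 7.9, 0, 0, -6.4, 1.5, -0.2, 0.6, 7.9, 0, 0, -6.4, 1.5, -0.2, 0.6, 7.9, 0, 0, -6.4, 1.5, -0.2, 0.6, 7.9, 0, 0, -6.4, 1.5, -0.2, 0.6, 7.9, 0, 0, -6.4, 1.5, -0.2, 0.6, 7.9, 0, 0, -6.4, 1.5])

```text
clock: 10.5
tcp_pos: [0.5924, -0.1048, 0.0051]
eef_rot: [0.001, -0.053, 0.999, -0.0]
force: [-0.2, -0.7, 2.7]
opening: 0.0239
gripper_force: 29.8
```

Call:
send_rows(motion=[0, 0, -2, 0, 0, 0, 1.5, 0, 0, -4, 0, 0, 8, 1.5, 0, 0, -6, 0, 0, 16, 1.5, 0.2, 0.2, -6, 0, 0, 24, 1.5, 0.4, 0.4, -6, 0, 0, 32, 1.5, 0.6, 0.6, -6, 0, 0, 40, 1.5, 0.8, 0.8, -6, 0, 0, 48, 1.5, 0.9, 1, -6, 0, 0, 56, 1.5, 0.9, 1, -6, 0, 0, 64, 1.5, 0.9, 1, -6, 0, 0, 72, 1.5, 0.9, 1, -6, 0, 0, 80, 1.5, 0.9, 1, -6, 0, 0, 88, 1.5])

```text
clock: 11.7
tcp_pos: [0.5816, -0.0952, 0.0642]
eef_rot: [-0.0, 0.658, 0.753, -0.0]
force: [0.2, 0.1, -1.2]
opening: 0.0234
gripper_force: 29.8
```

```bash
cat >> h.py <<'E'
HO=np.array([.5569,.1725]);A=np.radians(5.4);EX=np.array([-np.sin(A),np.cos(A)]);EY=np.array([-np.cos(A),-np.sin(A)])
def gh(hx,hy,z,yaw=5.4):
    w=HO+hx*EX+hy*EY; p,_=tool(); d=p[:2]-HO; print("now holder xy",(d@EX).round(4),(d@EY).round(4)); go(*w,z,yaw)
def scr(tag):
    for n in("top","side"):
        im,P=cloud(n); np.savez(f"/tmp/{n}{tag}.npz",im=im,P=P)
        hsv=cv2.cvtColor(im,cv2.COLOR_RGB2HSV);H,S,V=[hsv[...,i].astype(int) for i in range(3)]
        m=(S>110)&(H>=45)&(H<80)&(P[...,0]>.47)&(P[...,0]<.64)&(P[...,1]>-.15)&(P[...,1]<.15)&(P[...,2]>.005)&(P[...,2]<.2)
        cc=cv2.connectedComponentsWithStats(m.astype(np.uint8));k=1+np.argmax(cc[2][1:,4]);p=P[cc[1]==k]
        rc=cv2.minAreaRect(p[:,:2].astype(np.float32)*1000);c=np.array(rc[0])/1000-HO
        g=np.linalg.lstsq(np.c_[(p[:,:2]-p[:,:2].mean(0))@EX,(p[:,:2]-p[:,:2].mean(0))@EY,np.ones(len(p))],p[:,2],rcond=None)[0]
        print(n,len(p),"green holder xy mm",(c@EX*1000).round(1),(c@EY*1000).round(1),np.round(rc[1],1),"ang",round(rc[2],1),"slope x,y",g[:2].round(3),"z",g[2].round(4))
E
python3 - <<'E'
from h import *
gh(-.27,0,.022); scr(5); print(r.get_state()["clock"])
E
```

```text
now holder xy -0.2688 0.0006
pos [ 0.5816 -0.0952  0.0642] shift [-0.12  0.06  4.22] turn [-0.  -0.   2.3] yaw now 7.73
top 374 green holder xy mm -153.0 9.2 [55.4 65.5] ang 8.8 slope x,y [-0.03   0.006] z 0.0669
side 43 green holder xy mm -236.9 41.4 [159.4  19.2] ang 78.0 slope x,y [-0.792 -0.007] z 0.1031
11.8
```

Call:
send_rows(motion=[-0.1, 0, 1, 0, 0, 2.3, 1.5, -0.1, 0, 2, 0, 0, 2.3, 1.5, -0.1, 0, 2.7, 0, 0, 2.3, 1.5, -0.1, 0, 2.7, 0, 0, 2.3, 1.5])

```text
clock: 12.2
tcp_pos: [0.5807, -0.0964, 0.0357]
eef_rot: [-0.001, 0.671, 0.742, -0.001]
force: [-0.7, -0.4, -1.2]
opening: 0.0236
gripper_force: 29.8
```

```bash
cat > m.py <<'E'
from h import *
import sys
gh(-.27,0,.0265); tag=sys.argv[1]
for n in("top","side"):
    im,P=cloud(n); np.savez(f"/tmp/{n}{tag}.npz",im=im,P=P)
    hsv=cv2.cvtColor(im,cv2.COLOR_RGB2HSV);H,S,V=[hsv[...,i].astype(int) for i in range(3)]
    Q=(P[...,:2]-HO); X=Q@EX*1000; Y=Q@EY*1000; Z=P[...,2]*1000
    m=(S>110)&(H>=45)&(H<80)&(X>-230)&(X<-50)&(abs(Y)<45)&(Z>5)&(Z<90)
    x,y,zz=X[m],Y[m],Z[m]
    L,Rr=[],[]
    for x0 in np.arange(x.min()+6,x.max()-5,4):
        q=y[abs(x-x0)<3]
        if len(q)>3:L.append((x0,q.min()));Rr.append((x0,q.max()))
    a,b=np.polyfit(*np.array(L).T,1),np.polyfit(*np.array(Rr).T,1); xc=(x.min()+x.max())/2
    g=np.linalg.lstsq(np.c_[x-xc,y,np.ones(len(x))],zz,rcond=None)[0]
    print(n,m.sum(),"x",x.min().round(1),x.max().round(1),"edges at xc",np.polyval(a,xc).round(1),np.polyval(b,xc).round(1),"deg",np.degrees([a[0],b[0]]).round(1),"z slope x,y",g[:2].round(3),"z",g[2].round(1))
E
python3 m.py 6
```

```text
now holder xy -0.27 0.0016
pos [ 0.5807 -0.0964  0.0357] shift [-0.01  0.16  0.92] turn [-0.2 -0.   0.4] yaw now 5.79
top 363 x -186.2 -121.0 edges at xc -21.6 31.6 deg [0.8 3.1] z slope x,y [-0.027 -0.004] z 38.2
side 24 x -186.3 -169.2 edges at xc 19.2 30.6 deg [ 15.8 -14.8] z slope x,y [0.114 0.012] z 37.6
```

Run:
```python
from h import *
im=np.load("/tmp/top6.npz")["im"];s=np.load("/tmp/side6.npz")["im"]
a=cv2.resize(im[150:210,165:285,::-1],(800,400),interpolation=cv2.INTER_CUBIC)
cv2.imwrite("pics/t6.png",a)
z=np.load("/tmp/top4.npz");im,P=z["im"],z["P"]
hsv=cv2.cvtColor(im,cv2.COLOR_RGB2HSV);H,S,V=[hsv[...,i].astype(int) for i in range(3)]
m=(S>110)&(H>=45)&(H<80)&(P[...,0]>.4)&(P[...,0]<.68)&(P[...,1]>-.2)&(P[...,1]<-.04)&(P[...,2]<.1)
p=P[m];print("bench slope",np.linalg.lstsq(np.c_[p[:,:2],np.ones(len(p))],p[:,2],rcond=None)[0].round(3))
```

```text
bench slope [0.002 0.011 0.008]
```

View pics/t6.png

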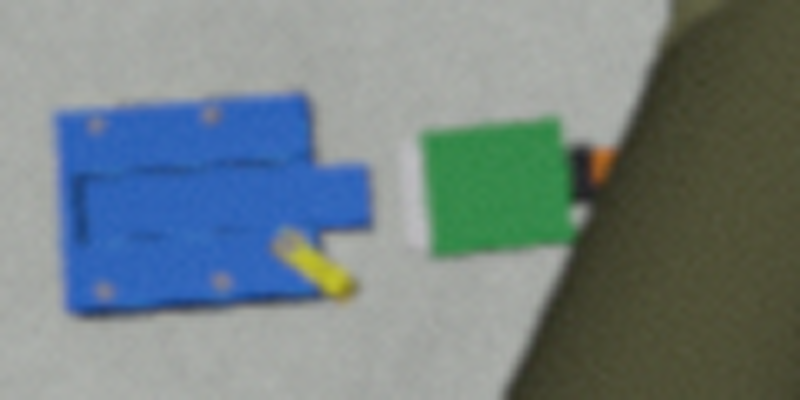

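The top crop shows the blade parallel to the holder and in line with the channel to about 1.5 mm. The arm hides only the blade's lower-right corner at (570,245). I'll correct sideways, raise the tip slightly against droop, lower, and go over the tongue.

Call:
send_rows(motion=[0, 0.15, 0, 0, 1.2, 0.3, 1.5, 0, 0.15, 0.5, 0, 1.2, 0.3, 1.5, 0, 0.15, 0.9, 0, 1.2, 0.3, 1.5, 0, 0.15, 0.9, 0, 1.2, 0.3, 1.5, 1, 0.15, 0.9, 0, 1.2, 0.3, 1.5, 2, 0.15, 0.9, 0, 1.2, 0.3, 1.5, 3, 0.15, 0.9, 0, 1.2, 0.3, 1.5, 3.8, 0.15, 0.9, 0, 1.2, 0.3, 1.5, 3.8, 0.15, 0.9, 0, 1.2, 0.3, 1.5])

```text
clock: 13.2
tcp_pos: [0.5798, -0.056, 0.0285]
eef_rot: [-0.008, 0.671, 0.741, 0.007]
force: [-0.2, 0.8, -1.5]
opening: 0.0239
gripper_force: 29.8
```

```bash
python3 m.py 7
python3 - <<'E'
from h import *
a=np.load("/tmp/top7.npz")["im"][150:210,165:285,::-1];b=np.load("/tmp/side7.npz")["im"][150:220,210:330,::-1]
cv2.imwrite("pics/t7.png",np.hstack([cv2.resize(x,(400,240),interpolation=cv2.INTER_CUBIC) for x in(a,b)]))
E
```

```text
now holder xy -0.2296 -0.0013
pos [ 0.5798 -0.056   0.0285] shift [-4.04 -0.15  0.11] turn [-0.  -1.3  0.2] yaw now 5.63
top 354 x -146.4 -80.5 edges at xc -25.3 28.3 deg [0.7 1.6] z slope x,y [-0.014  0.004] z 33.7
side 21 x -148.8 -129.8 edges at xc 16.0 28.0 deg [-52.2 -24.7] z slope x,y [0.103 0.067] z 30.1
```

View pics/t7.png

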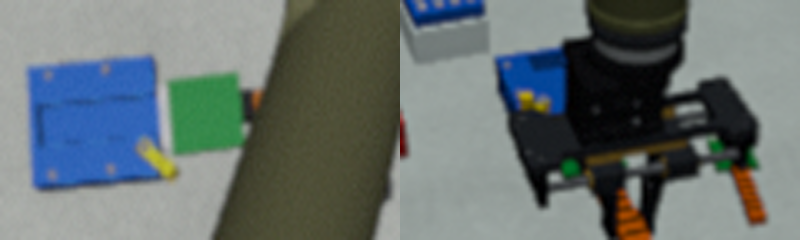

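The blade tip is at the mouth (165,112 in the left panel), centred in the slot. Next I'll lower 3 mm, trim the yaw and enter.

Call:
send_rows(motion=[0, 0, 0.15, 0, 0, 0.6, 1.5, 0, 0, 0.3, 0, 0, 0.6, 1.5, 0, 0, 0.3, 0, 0, 0.6, 1.5, 0.5, 0, 0.3, 0, 0, 0.6, 1.5, 1, 0, 0.3, 0, 0, 0.6, 1.5, 1.5, 0, 0.3, 0, 0, 0.6, 1.5, 2, 0, 0.3, 0, 0, 0.6, 1.5, 2.5, 0, 0.3, 0, 0, 0.6, 1.5, 3, 0, 0.3, 0, 0, 0.6, 1.5])

```text
clock: 14.2
tcp_pos: [0.5769, -0.028, 0.0262]
eef_rot: [-0.008, 0.676, 0.736, 0.007]
force: [-0.6, 0.3, -1.2]
opening: 0.0238
gripper_force: 29.8
```

```bash
python3 m.py 8; python3 -c "
from h import *
s=r.get_state();print(s['force'],s['torque'],s['clock'])"
```

```text
now holder xy -0.2015 -0.0011
pos [ 0.5769 -0.028   0.0262] shift [-6.85 -0.04 -0.17] turn [-0.  -1.2 -0.5] yaw now 4.87
top 307 x -118.8 -53.4 edges at xc -24.6 24.3 deg [ 7.4 -0.5] z slope x,y [-0.034  0.006] z 31.2
side 20 x -118.2 -92.2 edges at xc -0.4 27.0 deg [257.4  -4.9] z slope x,y [-0.063  0.002] z 29.5
[ 0.20052951 -0.08697678 -0.78303029] [-0.17434449  0.03049535 -0.02419145] 14.3
```

Call:
send_rows(motion=[0.7, 0, 0, 0, 0, 0, 1.5, 1.4, 0, 0.05, 0, 0, 0, 1.5, 2.1, 0, 0.07, 0, 0, 0, 1.5, 2.8, -0.02, 0.1, 0, 0, 0, 1.5, 3.5, -0.03, 0.1, 0, 0, 0, 1.5, 4.2, -0.03, 0.12, 0, 0, 0, 1.5, 4.9, -0.04, 0.14, 0, 0, 0, 1.5, 5.6, -0.05, 0.16, 0, 0, 0, 1.5, 6.3, -0.05, 0.18, 0, 0, 0, 1.5, 7, -0.05, 0.2, 0, 0, 0, 1.5, 7.5, -0.05, 0.2, 0, 0, 0, 1.5, 7.5, -0.05, 0.2, 0, 0, 0, 1.5])

```text
clock: 15.5
tcp_pos: [0.5701, 0.0473, 0.0257]
eef_rot: [-0.008, 0.676, 0.737, 0.007]
force: [0.3, 0.8, -1.4]
opening: 0.0238
gripper_force: 29.8
```

Run:
```python
from h import *
gh(-.113,0,.025); s=r.get_state();print(s['force'],s['torque'])
```

```text
now holder xy -0.1259 -0.0013
pos [0.5701 0.0473 0.0257] shift [ 1.28 -0.14  0.1 ] turn [-0.  -1.2 -0.5] yaw now 4.94
[ 0.30568178  0.79592877 -1.40982635] [-0.17344177  0.00318626 -0.00648034]
```

Call:
send_rows(motion=[0.5, 0, 0.02, 0, 0, 0, 1.5, 1, 0, 0.04, 0, 0, 0, 1.5, 1.2, 0, 0.06, 0, 0, 0, 1.5, 1.2, 0, 0.06, 0, 0, 0, 1.5])

```text
clock: 15.9
tcp_pos: [0.5692, 0.0576, 0.0254]
eef_rot: [-0.008, 0.677, 0.736, 0.007]
force: [0.2, -1.2, -1.4]
opening: 0.024
gripper_force: 29.8
```

Call:
send_rows(motion=[0.2, 0, 0, 0, 0, 0, 1.5, 0.3, 0, 0, 0, 0, 0, 1.5, 0.3, 0, 0, 0, 0, 0, 1.5])

```text
clock: 16.2
tcp_pos: [0.5688, 0.0578, 0.0254]
eef_rot: [-0.007, 0.677, 0.736, 0.006]
force: [-0.7, -7.4, 0.5]
opening: 0.0235
gripper_force: 29.8
```

Contact at the expected depth with a 7 N push. Releasing and backing off upward.

Call:
send_rows(motion=[0, 0, 0, 0, 0, 0, 5, 0, 0, 0, 0, 0, 0, 5, 0, 0, 0, 0, 0, 0, 5, 0, 0, -1, 0, 0, 0, 5, 0, 0, -3, 0, 0, 0, 5, 0, 0, -6, 0, 0, 0, 5, 0, 0, -10, 0, 0, 0, 5, 0, 0, -13, 0, 0, 0, 5, -4, 0, -14, 0, 0, 0, 3, -8, 0, -14, 0, 0, 0, 0.5, -12, 0, -14, 0, 0, 0, 0.5, -16, 0, -14, 0, 0, 0, 0.5])

```text
clock: 17.4
tcp_pos: [0.583, -0.1022, 0.1633]
eef_rot: [-0.007, 0.676, 0.737, 0.008]
force: [0.9, -0.0, -0.3]
opening: 0.0258
gripper_force: 0.0
```

```bash
cat > n.py <<'E'
from h import *
import sys
t=sys.argv[1]
im,P=cloud("top");np.savez(f"/tmp/top{t}.npz",im=im,P=P)
hsv=cv2.cvtColor(im,cv2.COLOR_RGB2HSV);H,S,V=[hsv[...,i].astype(int) for i in range(3)]
Q=(P[...,:2]-HO); X=Q@EX*1000; Y=Q@EY*1000; Z=P[...,2]*1000
B=(X>-190)&(X<70)&(abs(Y)<75)&(Z>5)&(Z<90)
for n,m in(("orange",(S>110)&(H<18)),("yellow",(S>110)&(H>22)&(H<35)),("black",(V<50)&(X<0))):
    m=m&B
    if m.sum(): print(n,m.sum(),"X",np.percentile(X[m],[0,50,100]).round(1),"Y",np.percentile(Y[m],[0,50,100]).round(1),"Z",np.percentile(Z[m],[5,50,95]).round(1))
c=cv2.resize(im[150:210,165:255,::-1],(780,520),interpolation=cv2.INTER_CUBIC);cv2.imwrite(f"pics/t{t}.png",c)
gh(-.2,0,.1)
E
python3 n.py 9
```

```text
orange 231 X [-146.4  -93.   -42.2] Y [-11.2   0.1  11.2] Z [34.5 37.9 41.6]
yellow 30 X [-80.8 -70.6 -56.1] Y [27.9 43.1 52.5] Z [47.1 57.6 75.6]
black 13 X [-40.9 -37.7 -35.7] Y [-8.2  1.2  9.7] Z [46.8 50.4 52.8]
now holder xy -0.2855 0.0017
pos [ 0.5821 -0.1119  0.1636] shift [ 8.45 -0.    6.49] turn [ 0.1 -0.9 -1. ] yaw now 4.37
```

View pics/t9.png

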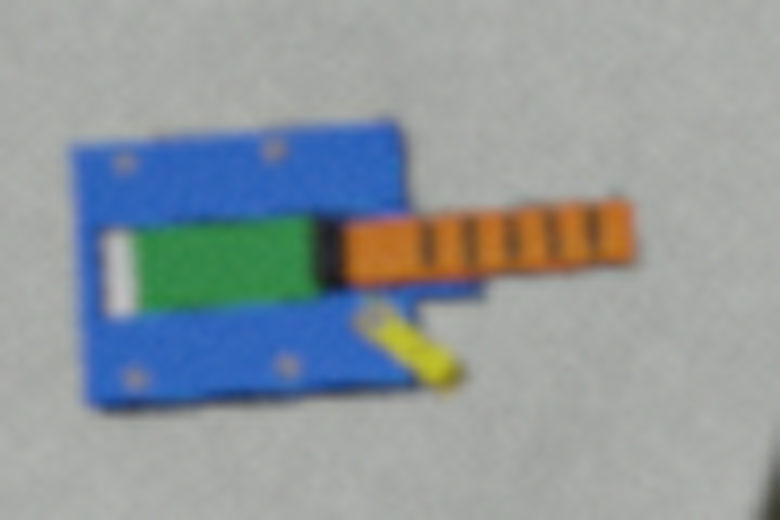

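The scraper is home: the white tip is at the stop wall (103,275) and the handle end is at holder x -146 mm, against -148 expected. The bar points from its pivot (370,315) to the tab (440,370), so q is about 2.3. Going to the tab.

Run:
```python
from h import *
z=np.load("/tmp/top9.npz");im,P=z["im"],z["P"]
hsv=cv2.cvtColor(im,cv2.COLOR_RGB2HSV);H,S,V=[hsv[...,i].astype(int) for i in range(3)]
Q=(P[...,:2]-HO); X=Q@EX*1000; Y=Q@EY*1000; Z=P[...,2]*1000
m=(S>110)&(H>22)&(H<35)&(X>-190)&(X<70)&(abs(Y)<75)&(Z>65);print(m.sum(),X[m].mean(),Y[m].mean(),Z[m].mean())
gh(-.075,.046,.11); gh(-.075,.046,.056)
```

```text
14 -74.43874516593199 46.11752804065197 73.82505641500686
now holder xy -0.2855 0.0017
pos [ 0.5821 -0.1119  0.1636] shift [20.88 -4.82  5.67] turn [ 0.1 -0.9 -1. ] yaw now 4.37
now holder xy -0.2855 0.0017
pos [ 0.5821 -0.1119  0.1636] shift [20.8  -4.83 11.07] turn [ 0.1 -0.9 -1. ] yaw now 4.37
```

Call:
send_rows(motion=[4, -1, 1, 0, -0.9, -1, 5, 8, -2, 2, 0, -0.9, -1, 5, 12, -3, 3, 0, -0.9, -1, 5, 16, -4, 4, 0, -0.9, -1, 5, 20, -4.8, 5, 0, -0.9, -1, 5, 20.9, -4.8, 5.6, 0, -0.9, -1, 5, 20.9, -4.8, 5.6, 0, -0.9, -1, 5, 20.9, -4.8, 7, 0, -0.9, -1, 5, 20.9, -4.8, 9, 0, -0.9, -1, 5, 20.8, -4.8, 10.5, 0, -0.9, -1, 5, 20.8, -4.8, 11, 0, -0.9, -1, 5, 20.8, -4.8, 11, 0, -0.9, -1, 5])

```text
clock: 18.65
tcp_pos: [0.5167, 0.1027, 0.0556]
eef_rot: [-0.002, 0.671, 0.742, 0.001]
force: [0.2, 0.6, 0.3]
opening: 0.0497
gripper_force: 0.0
```

Run:
```python
from h import *
gh(-.0745,.046,.056)
print(r.get_state()["force"])
q0=np.arctan2(74.5-53,-(46-26.))
print(q0)
p,q=tool();t0=np.array([-53-30*np.sin(q0),26-30*np.cos(q0)])
for k in np.linspace(q0,0,13)[1:]:
    t=np.array([-53-30*np.sin(k),26-30*np.cos(k)])-t0
    w=(t[0]*EX+t[1]*EY)/10; print(round(k,2),q.inv().apply([*w,0]).round(2)[:2])
```

```text
now holder xy -0.0657 0.0466
pos [0.5167 0.1027 0.0556] shift [-0.88  0.05 -0.04] turn [-0.1 -0.2  0.3] yaw now 5.74
[0.1639581  0.58724107 0.28612038]
2.3200656396795694
2.13 [-0.35  0.46]
1.93 [-0.61  0.98]
1.74 [-0.77  1.53]
1.55 [-0.81  2.11]
1.35 [-0.75  2.69]
1.16 [-0.57  3.24]
0.97 [-0.29  3.75]
0.77 [0.08 4.19]
0.58 [0.53 4.56]
0.39 [1.04 4.83]
0.19 [1.59 5.  ]
0.0 [2.17 5.06]
```

Call:
send_rows(motion=[-0.4, 0, 0, 0, 0, 0, 5, -0.9, 0, 0, 0, 0, 0, 5, -0.9, 0, 0, 0, 0, 0, 1, -0.9, 0, 0, 0, 0, 0, 1, -0.9, 0, 0, 0, 0, 0, 1, -0.9, 0, 0, 0, 0, 0, 1, -0.9, 0, 0, 0, 0, 0, 1, -0.9, 0, 0, 0, 0, 0, 1])

```text
clock: 19.45
tcp_pos: [0.5179, 0.0954, 0.0564]
eef_rot: [-0.002, 0.67, 0.742, 0.002]
force: [-0.0, -0.8, 0.8]
opening: 0.0132
gripper_force: 27.4
```

Call:
send_rows(motion=[-0.35, 0.46, 0, 0, 0, 0, 1, -0.61, 0.98, 0, 0, 0, 0, 1, -0.77, 1.53, 0, 0, 0, 0, 1, -0.81, 2.11, 0, 0, 0, 0, 1, -0.75, 2.69, 0, 0, 0, 0, 1, -0.57, 3.24, 0, 0, 0, 0, 1, -0.29, 3.75, 0, 0, 0, 0, 1, 0.08, 4.19, 0, 0, 0, 0, 1, 0.53, 4.56, 0, 0, 0, 0, 1, 1.04, 4.83, 0, 0, 0, 0, 1, 1.59, 5, 0, 0, 0, 0, 1, 1.95, 5.05, 0, 0, 0, 0, 1])

```text
clock: 20.65
tcp_pos: [0.5652, 0.1167, 0.0561]
eef_rot: [-0.002, 0.67, 0.742, -0.001]
force: [-3.1, -3.6, 1.7]
opening: 0.0127
gripper_force: 30.0
```

Call:
send_rows(motion=[0.2, 0, 0, 0, 0, 0, 1, 0.3, 0, 0, 0, 0, 0, 1, 0.3, 0, 0, 0, 0, 0, 1])

```text
clock: 20.95
tcp_pos: [0.5654, 0.1182, 0.0561]
eef_rot: [-0.001, 0.671, 0.742, -0.001]
force: [-1.7, -7.9, 2.2]
opening: 0.0132
gripper_force: 30.0
```

Call:
send_rows(motion=[0, 0, 0, 0, 0, 0, 4, 0, 0, 0, 0, 0, 0, 4, 0, 0, 0, 0, 0, 0, 4, 0, 0, -2, 0, 0, 0, 4, 0, 0, -5, 0, 0, 0, 4, 0, 0, -9, 0, 0, 0, 4, 0, 0, -13, 0, 0, 0, 4, -4, 0, -14, 0, 0, 0, 4, -9, 0, -14, 0, 0, 0, 4, -14, 0, -14, 0, 0, 0, 4, -19, 0, -14, 0, 0, 0, 4, -24, 0, -14, 0, 0, 0, 4])

```text
clock: 22.15
tcp_pos: [0.5909, -0.1178, 0.1957]
eef_rot: [-0.002, 0.67, 0.743, 0.003]
force: [0.9, 0.3, 0.6]
opening: 0.0401
gripper_force: 0.0
```

```bash
python3 n.py 10
```

```text
orange 194 X [-146.4 -102.1  -42.4] Y [-10.8  -0.3  10.4] Z [34.8 38.  41.5]
yellow 41 X [-66.2 -58.7 -51.4] Y [-8.7  5.3 18.7] Z [47.  51.7 75.8]
black 14 X [-40.6 -38.4 -36.3] Y [-8.5  0.9 10.4] Z [47.1 49.1 52. ]
now holder xy -0.3043 -0.004
pos [ 0.5895 -0.1301  0.1963] shift [10.45 -0.45  9.6 ] turn [ 0.1  0.1 -0.2] yaw now 5.24
```

View pics/t10.png

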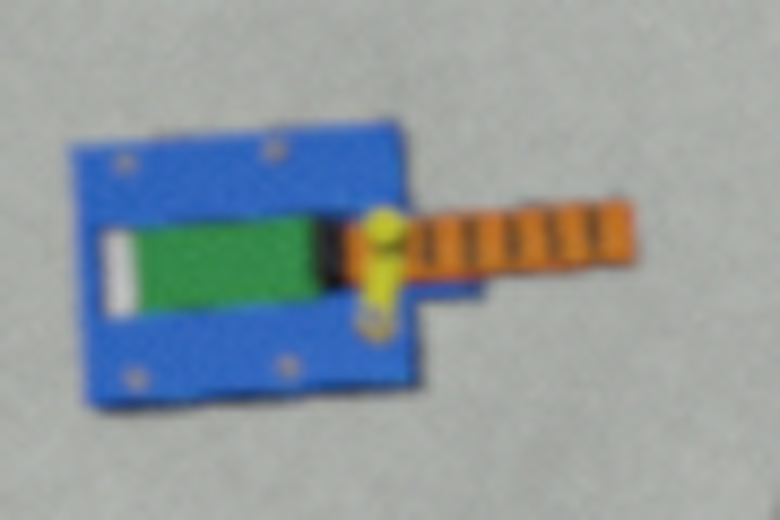

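The bar is nearly shut but is still about 10° off its stop, with the tab at (385,222) leaning outward. I'll finish by pushing with closed fingers from outside.

Call:
send_rows(motion=[4, 0, 1, 0, 0, 0, 0, 8, 0, 2, 0, 0, 0, 0, 12, 0, 4, 0, 0, 0, 0, 16, 0, 6, 0, 0, 0, 0, 19, 0, 8, 0, 0, 0, 0, 19.5, 0, 10, 0, 0, 0, 0, 19.5, 0, 12, 0, 0, 0, 0, 19.5, 0, 13.5, 0, 0, 0, 0, 19.5, 0, 14, 0, 0, 0, 0, 19.5, 0, 14, 0, 0, 0, 0, 19.5, 0, 14, 0, 0, 0, 0])

```text
clock: 23.3
tcp_pos: [0.5712, 0.0777, 0.0571]
eef_rot: [-0.002, 0.67, 0.742, 0.002]
force: [0.2, -0.8, 0.8]
opening: 0.0002
gripper_force: 0.0
```

Run:
```python
from h import *
gh(-.0695,-.005,.057); s=r.get_state();print(s["force"],s["opening"])
```

```text
now holder xy -0.0957 -0.0054
pos [0.5712 0.0777 0.0571] shift [ 2.62 -0.02  0.03] turn [ 0.1 -0.3  0.4] yaw now 5.81
[ 0.24720908 -0.82641589  0.84115253] 0.00018813128560182248
```

Call:
send_rows(motion=[0.6, 0, 0, 0, 0, 0, 0, 1.2, 0, 0, 0, 0, 0, 0, 1.7, 0, 0, 0, 0, 0, 0, 2.1, 0, 0, 0, 0, 0, 0, 2.4, 0, 0, 0, 0, 0, 0, 2.4, 0, 0, 0, 0, 0, 0])

```text
clock: 23.9
tcp_pos: [0.5681, 0.1024, 0.0566]
eef_rot: [-0.002, 0.67, 0.742, 0.002]
force: [1.0, 0.7, 0.2]
opening: 0.0007
gripper_force: 0.0
```

Call:
send_rows(motion=[0.15, 0, 0, 0, 0, 0, 0, 0.3, 0, 0, 0, 0, 0, 0, 0.3, 0, 0, 0, 0, 0, 0])

```text
clock: 24.2
tcp_pos: [0.5679, 0.104, 0.0565]
eef_rot: [-0.001, 0.67, 0.742, 0.002]
force: [1.7, -2.5, 0.4]
opening: 0.0004
gripper_force: 1.4
```

Call:
send_rows(motion=[0.2, 0, 0, 0, 0, 0, 0, 0.4, 0, 0, 0, 0, 0, 0, 0.4, 0, 0, 0, 0, 0, 0])

```text
clock: 24.5
tcp_pos: [0.568, 0.1044, 0.0566]
eef_rot: [0.0, 0.671, 0.741, 0.0]
force: [1.5, -9.3, 1.2]
opening: 0.0005
gripper_force: 4.6
```

It hit a firm stop. I'll retreat and check.

Call:
send_rows(motion=[-1, 0, 0, 0, 0, 0, 0, -2.5, 0, 0, 0, 0, 0, 0, -3, 0, -3, 0, 0, 0, 0, -4, 0, -7, 0, 0, 0, 0, -7, 0, -11, 0, 0, 0, 0, -11, 0, -14, 0, 0, 0, 0, -15, 0, -14, 0, 0, 0, 0, -19, 0, -14, 0, 0, 0, 0, -22, 0, -14, 0, 0, 0, 0, -22, 0, -14, 0, 0, 0, 0, -22, 0, -14, 0, 0, 0, 0])

```text
clock: 25.6
tcp_pos: [0.5894, -0.1114, 0.1951]
eef_rot: [-0.003, 0.671, 0.742, 0.002]
force: [0.5, 0.1, -0.0]
opening: 0.0005
gripper_force: 0.0
```

```bash
python3 n.py 11
python3 - <<'E'
from h import *
z=np.load("/tmp/top11.npz");im,P=z["im"],z["P"]
v,u=np.mgrid[0:384,0:512]
def rep(n,m):
    p=P[m];p=p[~np.isnan(p).any(1)];rc=cv2.minAreaRect(p[:,:2].astype(np.float32)*1000);print(n,np.round(rc[0],1),np.round(rc[1],1),round(rc[2],1))
rep("tipbox",(u>105)&(u<160)&(v>190)&(v<230)&(P[...,2]>.04))
rep("cup",(u>105)&(u<150)&(v>120)&(v<165)&(P[...,2]>.03))
rep("bottle",(u>330)&(u<380)&(v>115)&(v<160)&(P[...,2]>.03))
E
```

```text
orange 192 X [-146.4 -102.3  -42.4] Y [-11.2   0.1  10.7] Z [34.5 37.5 41.4]
yellow 45 X [-58.6 -52.5 -42.2] Y [-6.7  2.4 19.3] Z [38.9 52.2 76.7]
black 13 X [-41.8 -37.7 -36.2] Y [-8.1  3.8 10.7] Z [45.8 49.3 51.9]
now holder xy -0.2843 -0.006
pos [ 0.5896 -0.11    0.195 ] shift [ 8.37 -0.53  9.56] turn [-0.  -0.4  0.5] yaw now 5.87
tipbox [458.7 349.7] [ 84.8 118.6] 8.5
cup [665.4 356.1] [76.6 77.3] 76.6
bottle [ 622.7 -233.8] [ 83.7 286.9] 30.5
```

View pics/t11.png

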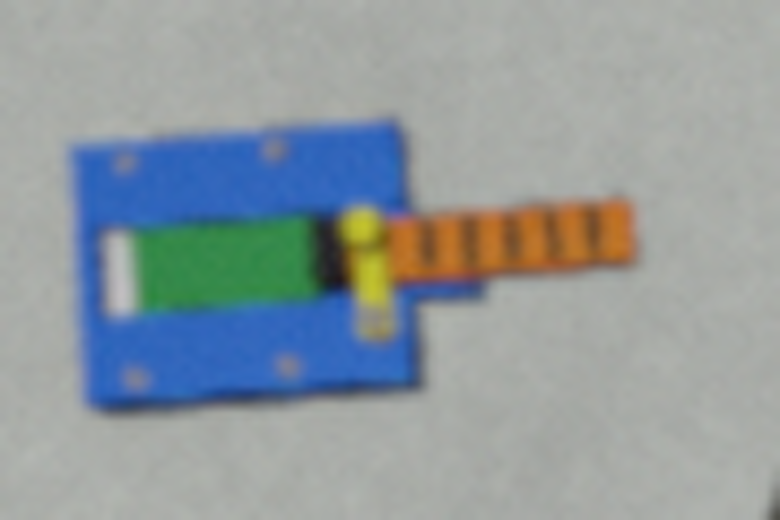

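The bar now lies across the channel right behind the guard, with the tab at (362,228) and the pivot at (376,325), and the scraper is still home. The tip box and cup haven't moved. The bottle's second reading has the arm in the window, but the arm never went near it.

```bash
python3 -c "
from rig import hand_in;print(hand_in())"
```

```text
the job is handed in; nothing more can be done
None
```

The scraper is back in the blue holder, blade first and fully home, the turnbutton is shut behind its guard, and the job was handed in at about 26 s; the tip box and cup re-measured unmoved, while the bottle could not be re-measured but the arm stayed clear of it.

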